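# Pull-test a stick-on hook with a spring scale

## Robot

A 7-joint arm with a two-finger parallel gripper is mounted at the origin on the work surface. World frame = base frame: x ahead of the robot, y to its left, z up, the work surface at z = 0. Lengths are in mm, angles in rad, forces in N, time in s.
With the tool pointing down it reaches from about 400 to 875 mm from the base axis. Payload 4.4 kg.
Tool frame: the origin (TCP) lies at the very end of the fingers, on their centre line; the grasp point (between the pads) lies 19 mm behind it; z points along the fingers, y is the line along which they close (so a half turn about z gives the same grasp; the last joint's range is limited). The gripper opens to 85 mm and grips with 20 to 120 N. Pads are 22 mm wide; open, the fingers measure 114 mm over their backs; the gripper's body (76 mm by 85 mm) begins 54 mm behind the grasp point. The pads swing forward as they close: fully open they stand 13 mm farther back than shut.
Start: joints at [-1.279, 0.628, 0.038, 1.517, -0.027, 0.996, -0.02], TCP at [227.616, 608.859, 203.213] pointing down, gripper open.
Joint ranges: [-3.06, 3.06], [-0.37, 2.12], [-1.25, 1.32], [0.18, 2.47], [-1.1, 4.24], [0.23, 1.98], [-2.94, 2.94]. Speed limits (rad/s): [2.57, 2.57, 3.14, 3.14, 3.14, 3.14, 3.14].

## Interface

Orientations are given as [roll, pitch, yaw] about the fixed x, y, z axes, in that order (R = Rz(yaw) Ry(pitch) Rx(roll)).
In Python, from cell import ctrl gives the robot as it stands.
- The arm moves only by the tool step_arm, never from a script. Its argument "series" is a list that holds one entry, the list of rows, each a list of 7 numbers: the turn, a rotation vector about the tool's x, y, z as a fraction of full scale, then the shift along the tool's x, y, z as a fraction of full scale, then the closure, from 0 (fully open) to 1 (shut). In form: [[[ax, ay, az, tx, ty, tz, gripper], ...]]. A call has 1 to 12 rows; each row shifts and turns the commanded pose from where the row before left it, along the tool's axes as they then stand; what a row does not reach is not made up. Full scale, the value 1, is 150 mm for a shift and 45 degrees for a turn. A row lasts 1/10 s, in which the tool goes at most 50 mm and 8.59 degrees, less where a joint would pass 70% of its speed; a pose out of reach is approached as far as the arm can. A call with a number of a shift or a turn outside -1 to 1 is refused whole. A call with a gripper value outside its range is refused whole. The fingers move at their own pace and stop on an object; the grip force is fixed at half the most. Time passes only in rows, so rows that do not move let the fingers close. It gives the time, the measured TCP pose, the force, the opening and the grip force at its end, in the units of the state.
- ctrl.read_state(): the state, without advancing time (a new reading comes with each control period).
- ctrl.get_image(name): name is "scene" or "top" or "wrist"; returns a dict with "img" (400x640x3 uint8, red, green, blue), "fx", "fy", "cx", "cy" (pixels), "dist" ([k1, k2, p1, p2, k3] as OpenCV has them; the pictures are not rectified), "R" (3x3) and "t" (3): a world point X has camera coordinates R X + t. Camera axes: x right, y down, z forward; pixel columns grow to the right and rows downward; lengths in mm; the calibration is good to about 2 mm. A picture is of the moment at which its call begins. There is no depth.
- ctrl.finish_job(): hands the job in; it is judged then, once.
Trained networks look in a picture, given as the dict that the camera call returned (one of the last four; its "shot" number tells which), for a name from the list of things; names that differ only in an ending like _2 or _b are one class to them, and where a whole thing is asked for, a point or a joint stands for the part that bears it (a point fixed in the world has none). Each returns a list of dicts, best first, with "score" (0 to 1); they miss things now and then, are a little off and sometimes report something else, mostly with a low value. They report only what shows in the picture. A call takes as long as a camera call.
- ctrl.recognise(picture, thing): "centre" ([column, row] in pixels, amid what is visible of it).
The state is a dict: "clock": time; "qpos": joint angles; "qd": joint speeds; "tau": joint torques, N m; "eef_pos": TCP position; "tool_rot": TCP orientation; "force": force on the tool from outside, world axes, zero at the start; "torque": the same for the moment, N m; "width": finger opening in mm; "gripper_force": force on a finger pad.
Only numpy, scipy, OpenCV 4.12 (cv2) and the standard library are available. Lean on these libraries where they do the work, as an engineer would, in place of code of your own. Each camera call takes 0.05 s, during which the arm holds its last target. There are 200 camera calls.

## Task

Pull-test the stick-on hook with the spring scale hooked to it: first slide the red drag pointer all the way back to zero, then draw the yellow handle out until the pointer it pushes along stands level with the green tab (within the tab's width) and no further. Hold the pull there for a full two seconds, then ease the handle back to its stop without letting it snap, so that the pointer stays at the tab as the record. Leave the green tab, the container, dishes, jar and spoon as they are.

Things in the scene. Friction and masses are not known exactly. Their poses are not given: they have to be found in the camera images.
- gauge: Fixed test stand; origin on the cart top below the housing's middle, z up, -y = pull direction. Base plate 90 x 270 mm; at y = +0.157 an upright steel bracket 95 mm high with the white hook; the spring scale's aluminium housing is 60 (x) x 170 (y) mm, centred on the origin, its flat white top with ticks every 10 mm is 62 mm above the cart. Place and yaw differ each time.
- pull_bar (a point): Centre of the yellow handle: crossbar 60 (x) x 14 (y) x 20 mm high, centre 86 mm above the cart, on a 10 mm thick steel upright at the end of a 10 mm rod (axis 42 mm up) out of the housing's -y end. Axes as the gauge. At rest at x = 0, y = -0.140 in the gauge frame, 48 mm clear of the housing. It slides only along y.
- pull (a joint): How far the handle is drawn out, m: 0 at its stop (rest), up to 0.10. A spring pulls it back with about 2.2 N at 0 plus 1.8 N for each 10 mm; it is damped (15 N per m/s) and snaps home if let go when drawn out.
- pull_line (a point): Zero point of the pull slide on the pointer's track; moves with the handle; a thin yellow line on the scale face is 8 mm behind it (+y). At handle rest at x = -0.012, y = +0.055 in the gauge frame. Drawing the handle pushes the pointer along -y (pointer reading = handle reading within 1 mm); on the way back the pointer is left behind.
- pointer_fin (a point): Centre of the red drag pointer's fin, 16 (x) x 8 (y) mm, 40 mm high, from 65 to 105 mm above the cart (the fin's foot is 3 mm above the housing's top); at x = -0.012 in the gauge frame. Axes as the gauge. It slides only along y and stays where it is left (about 1 N of friction).
- pointer (a joint): Reading of the red pointer, m, from 0 (zero, at y = +0.055 in the gauge frame, touching the pull line's pusher when the handle is at rest) growing along -y up to 0.115. It starts far out, left from an earlier test, beyond the green tab.
- tab_mid (a point): Top centre of the green tab that marks the wanted pull, 20 (x) x 10 (y) x 5 mm, lying on the housing's +x edge and hanging down over its side; at x = +0.025 in the gauge frame, 68 mm above the cart. Axes as the gauge. It is stiff to move (8 N) and must stay where it is.
- tab (a joint): Reading of the green tab's middle on the same scale as pointer and pull (m): at reading r it is at y = 0.055 - r in the gauge frame. Different each time.
- container_mid (a point): White plastic container with blue clip-on lid, 113 x 165 x 64 mm, centre. Leave alone.
- butter_dish_mid (a point): White ceramic butter dish with blue knob, 100 x 165 x 78 mm, point 35 mm up. Leave alone.
- bowl_mid (a point): Green glass bowl, 144 mm across, 60 mm high, centre. Leave alone.
- spoon_grip (a point): Stainless spoon, 180 mm long, lying flat; a point on its handle. Leave alone.
- mug_mid (a point): Blue mug, 82 mm across, 95 mm high, centre. Leave alone.
- jar_mid (a point): Amber jar with steel cap, 68 mm across, 110 mm high, centre. Leave alone.

How it is judged:
By the outcome, as a careful person would: the job done as asked, in the order asked, and still so for the second after the job is handed in, with the robot touching nothing.
It also fails if it takes over 50 s, if anything falls off the work surface, if the arm or the gripper's body presses on something with over 40 N, if the wrist force passes 120 N, or if a joint passes its speed limit or range.

## Working session

There is one attempt and no reset: what is moved stays moved. The work goes in short steps, Python scripts to look and compute and a tool call to move; the robot and the scene stay as the last step left them, time stands still between calls to the robot, and variables do not carry over. Pictures are saved under pics/ and viewed, at most 11 in all, crops included, and the job is handed in when it is done.

Besides the shell and the picture viewer there is one more tool, called after ">>>" by a JSON object that holds its "api" and its "payload", one argument or row to a line. step_arm: Moves the arm, as the interface text tells. Shift numbers are shares of 150 mm and turn numbers shares of 45 degrees, none past 1 either way. Its arguments: {"type":"object","properties":{"series":{"type":"array","items":{"type":"array","items":{"type":"array","items":{"type":"number","minimum":-1,"maximum":1}}}}},"required":["series"]}

```bash
mkdir -p pics; cat > h.py <<'E'
import numpy as np, cv2
from cell import ctrl
def K(p): return np.array([[p['fx'],0,p['cx']],[0,p['fy'],p['cy']],[0,0,1.]])
def proj(p,X):
    X=np.atleast_2d(np.array(X,float)); R=np.array(p['R']);t=np.array(p['t'])
    return cv2.projectPoints(X,cv2.Rodrigues(R)[0],t,K(p),np.array(p['dist'],float))[0].reshape(-1,2)
def ray(p,uv):
    n=cv2.undistortPoints(np.array([[uv]],float),K(p),np.array(p['dist'],float)).ravel()
    R=np.array(p['R']);c=-R.T@np.array(p['t']);d=R.T@np.array([n[0],n[1],1]);return c,d/np.linalg.norm(d)
def atz(p,uv,z):
    c,d=ray(p,uv);return c+d*(z-c[2])/d[2]
def tri(obs):
    A=np.zeros((3,3));b=np.zeros(3)
    for p,uv in obs:
        c,d=ray(p,uv);M=np.eye(3)-np.outer(d,d);A+=M;b+=M@c
    return np.linalg.solve(A,b)
def save(p,n,crop=None,s=1):
    im=p['img'][...,::-1]
    if crop: x0,y0,x1,y1=crop;im=im[y0:y1,x0:x1]
    cv2.imwrite('pics/'+n,cv2.resize(im,None,fx=s,fy=s,interpolation=cv2.INTER_CUBIC))
E
python3 - <<'E'
from h import *
np.set_printoptions(precision=1,suppress=True)
P={n:ctrl.get_image(n) for n in('scene','top','wrist')}
ims=[cv2.resize(P[n]['img'],(400,250)) for n in P]
cv2.imwrite('pics/a.png',np.vstack([np.hstack(ims[:2]),np.hstack([ims[2],ims[2]*0])])[...,::-1])
save(P['top'],'top.png')
for th in ['gauge','pull_bar','pointer_fin','tab_mid','pull_line','jar_mid','mug_mid','bowl_mid','butter_dish_mid','container_mid','spoon_grip']:
    for n in P:
        r=ctrl.recognise(P[n],th)[:2]
        print(th,n,[(np.round(x['centre'],1),round(x['score'],2)) for x in r])
print(ctrl.read_state())
E
```

```text
gauge scene [(array([352.6, 233.4]), 0.67)]
gauge top [(array([293.5, 212.9]), 0.72)]
gauge wrist []
pull_bar scene [(array([319. , 197.9]), 0.48)]
pull_bar top [(array([345.5, 222.9]), 0.51)]
pull_bar wrist []
pointer_fin scene []
pointer_fin top [(array([340.5, 157. ]), 0.41)]
pointer_fin wrist []
tab_mid scene [(array([251.7, 159.7]), 0.71), (array([403.9, 291. ]), 0.41)]
tab_mid top []
tab_mid wrist []
pull_line scene []
pull_line top [(array([342.5, 222.8]), 0.44)]
pull_line wrist []
jar_mid scene [(array([225.3, 195.1]), 0.72)]
jar_mid top [(array([433., 176.]), 0.91)]
jar_mid wrist []
mug_mid scene [(array([253.3, 163.8]), 0.57)]
mug_mid top [(array([451.3, 241.3]), 0.79)]
mug_mid wrist []
bowl_mid scene [(array([448.7, 270.4]), 0.96)]
bowl_mid top [(array([181.4, 210.8]), 0.93), (array([341.3, 156.6]), 0.3)]
bowl_mid wrist [(array([305.8, 362. ]), 0.88)]
butter_dish_mid scene [(array([403.2, 291.8]), 0.64)]
butter_dish_mid top [(array([214.3, 173.5]), 0.89)]
butter_dish_mid wrist []
container_mid scene [(array([440. , 229.8]), 0.75)]
container_mid top []
container_mid wrist [(array([169.5, 310.7]), 0.57)]
spoon_grip scene [(array([281.8, 242. ]), 0.69)]
spoon_grip top [(array([340.2, 160.2]), 0.64)]
spoon_grip wrist []
{'clock': 1.8, 'qpos': array([-1.3,  0.6,  0. ,  1.5, -0. ,  1. , -0. ]), 'qd': array([ 0., -0.,  0., -0., -0., -0.,  0.]), 'tau': array([ -0. , -56.3,   1.2, -19.4,   0. ,   0. ,   0. ]), 'eef_pos': array([227.6, 608.8, 203.2]), 'tool_rot': array([-3.1, -0. ,  2.8]), 'force': array([ 0.3,  0.8, -0.6]), 'torque': array([-0.,  0.,  0.]), 'gripper_force': 0.0, 'width': 85.19541918768725}
```

View pics/a.png

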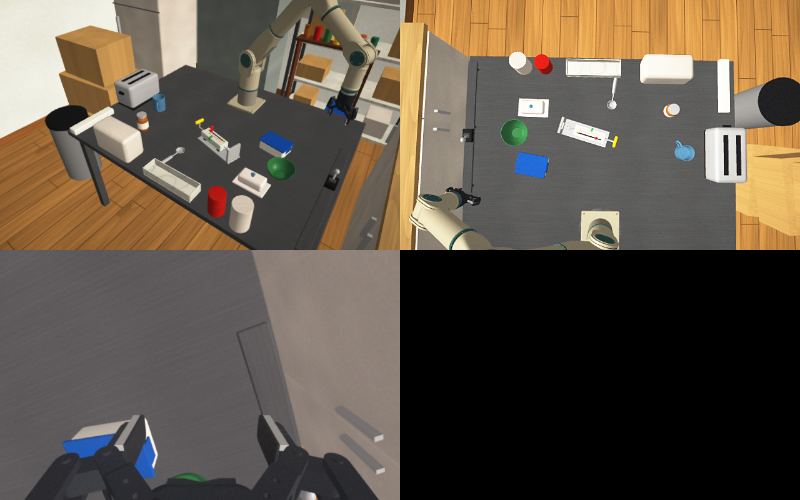

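View pics/top.png

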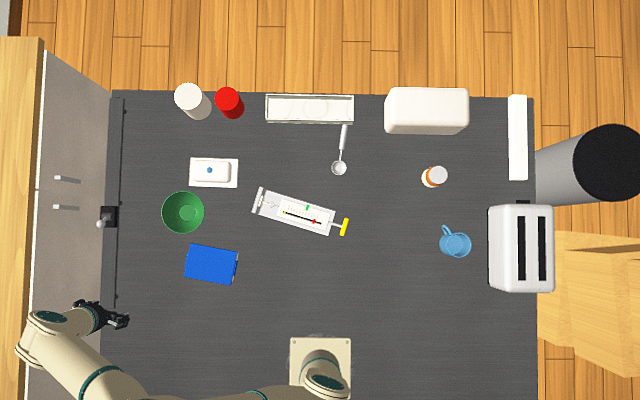

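The top view shows the gauge at about (293,212): handle at (345,226), red fin near (314,221), green tab near (307,208) and hook end at (260,200). The area around it is clear.

```bash
python3 - <<'E'
from h import *
np.set_printoptions(precision=1,suppress=True)
P={n:ctrl.get_image(n) for n in('scene','top')}
def seg(p,lo,hi,box):
    x0,y0,x1,y1=box;h=cv2.cvtColor(p['img'],cv2.COLOR_RGB2HSV);m=cv2.inRange(h,lo,hi)[y0:y1,x0:x1]
    n,l,s,c=cv2.connectedComponentsWithStats(m)
    return [(c[i]+[x0,y0],s[i,4]) for i in range(1,n) if s[i,4]>3]
bt=(240,170,370,250);bs=(300,180,400,270)
for nm,lo,hi in [('yel',(22,120,120),(35,255,255)),('red',(0,150,80),(8,255,255)),('grn',(45,120,60),(80,255,255))]:
    for n,b in(('top',bt),('scene',bs)): print(nm,n,seg(P[n],lo,hi,b))
T=P['top']
print('handle',atz(T,(345,227),90),'c tab',atz(T,(307,208),68),'hook end',atz(T,(258,200),60))
for nm,p in P.items(): print(nm,-np.array(p['R']).T@p['t'])
for n,uv,z in [('jar',(433,176),60),('mug',(455,241),50),('bowl',(182,211),40),('cont',(211,264),50),('spoon',(340,168),5),('box',(238,172),30)]: print(n,atz(T,uv,z))
save(P['scene'],'s1.png',(290,170,410,270),6)
print(ctrl.read_state()['tool_rot'].tolist())
E
```

```text
yel top [(array([284., 212.]), np.int32(5)), (array([343.6, 226.4]), np.int32(85))]
yel scene [(array([319. , 193.6]), np.int32(88)), (array([356.8, 225.4]), np.int32(5))]
red top [(array([313.2, 220.9]), np.int32(10))]
red scene [(array([338.9, 205.4]), np.int32(46))]
grn top [(array([307., 207.]), np.int32(11))]
grn scene [(array([335.8, 220.8]), np.int32(21))]
handle [477.1 -74.   90. ] c tab [538.3  51.8  68. ] hook end [562.7 215.8  60. ]
scene [1539.6  684.  1038.1]
top [ 467.4   18.1 1621.6]
jar [ 653.5 -370.9   60. ]
mug [ 435.8 -447.9   50. ]
bowl [522.6 472.8  40. ]
cont [347.7 367.7  50. ]
spoon [682.3 -59.1   5. ]
box [659.1 290.1  30. ]
[3.141581087296126, -3.1671607733763096e-05, 2.7837649351331426]
```

View pics/s1.png

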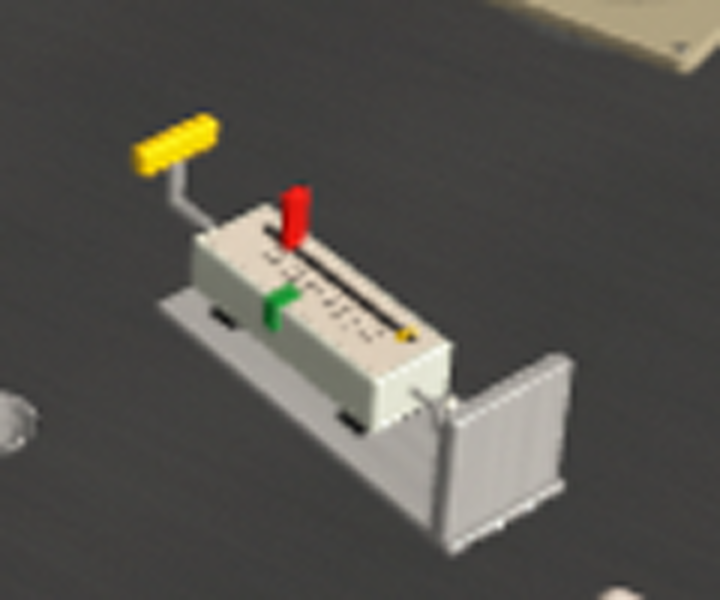

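The scene crop shows the red fin at the housing's handle end. The green tab is on the far edge at about mid-scale, the yellow pull line is at the hook end, and the handle is at rest.

```bash
cat >> h.py <<'E'
from scipy.spatial.transform import Rotation as Ro
np.set_printoptions(precision=2,suppress=True)
def go(X,yaw=None):
    s=ctrl.read_state();R=Ro.from_euler('xyz',s['tool_rot'])
    d=R.inv().apply(np.array(X)-s['eef_pos'])
    print('tool mm',d,'share',d/150)
    if yaw is not None:
        v=(R.inv()*Ro.from_euler('xyz',[np.pi,0,yaw])).as_rotvec(degrees=True);print('turn share',v/45)
E
python3 - <<'E'
from h import *
p=ctrl.get_image('wrist');s=ctrl.read_state();R=Ro.from_euler('xyz',s['tool_rot'])
c=-np.array(p['R']).T@p['t'];print('cam in tool',R.inv().apply(c-s['eef_pos']),'cam axes in tool\n',R.inv().as_matrix()@np.array(p['R']).T,p['fx'])
go([500,20,250],np.radians(163.5))
E
```

```text
cam in tool [  83.02    0.92 -170.31] cam axes in tool
 [[ 0.   -0.95 -0.32]
 [ 1.    0.    0.  ]
 [ 0.   -0.32  0.95]] 316.40737361079397
tool mm [-461.38 -456.19  -46.82] share [-3.08 -3.04 -0.31]
turn share [ 0.   -0.   -0.09]
```

>>> {"api": "step_arm", "payload": {
  "series": [
    [[0,0,-0.09,-0.22,-0.217,-0.026,0],[0,0,0,-0.22,-0.217,-0.026,0],[0,0,0,-0.22,-0.217,-0.026,0],[0,0,0,-0.22,-0.217,-0.026,0],[0,0,0,-0.22,-0.217,-0.026,0],[0,0,0,-0.22,-0.217,-0.026,0],[0,0,0,-0.22,-0.217,-0.026,0],[0,0,0,-0.22,-0.217,-0.026,0],[0,0,0,-0.22,-0.217,-0.026,0],[0,0,0,-0.22,-0.217,-0.026,0],[0,0,0,-0.22,-0.217,-0.026,0.3],[0,0,0,-0.22,-0.217,-0.026,0.5]]
  ]
}}

```text
clock: 3.15
eef_pos: [494.7, 118.9, 250.5]
tool_rot: [3.141, 0.001, 2.855]
force: [1.4, 0.4, 0.9]
width: 59.0
gripper_force: 0.0
```

>>> {"api": "step_arm", "payload": {
  "series": [
    [[0,0,0,-0.15,-0.15,0,0.5],[0,0,0,0,0,0,0.5],[0,0,0,0,0,0,0.5]]
  ]
}}

```text
clock: 3.45
eef_pos: [509.1, 92.2, 250.0]
tool_rot: [3.141, -0.0, 2.853]
force: [-0.2, 0.9, 1.1]
width: 42.3
gripper_force: 0.0
```

```bash
python3 - <<'E'
from h import *
p=ctrl.get_image('wrist');save(p,'w1.png');s=ctrl.read_state();print(s['clock'],s['eef_pos'],s['tool_rot'],s['width'])
for th in ['pull_bar','pointer_fin','tab_mid','pull_line','gauge']: print(th,[(np.round(x['centre'],1),round(x['score'],2)) for x in ctrl.recognise(p,th)[:2]])
E
```

```text
3.5 [508.66  93.47 249.91] [ 3.14 -0.    2.85] 42.88623290970767
pull_bar [(array([178.4, 182.3]), 0.66)]
pointer_fin [(array([263.9, 177.8]), 0.72)]
tab_mid [(array([298.8, 205.3]), 0.69)]
pull_line [(array([176.5, 182.1]), 0.85)]
gauge []
```

View pics/w1.png

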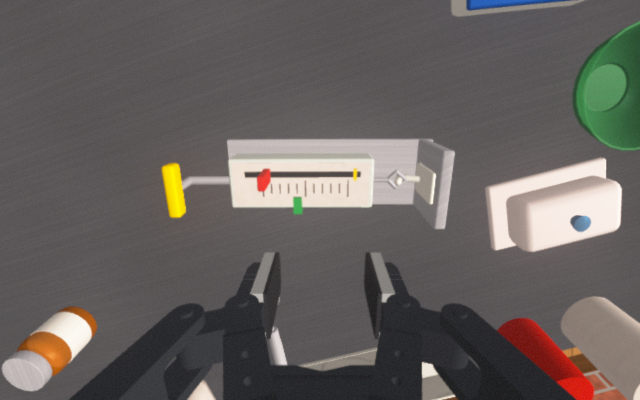

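The wrist view shows the handle at (174,190), fin at (264,180), tab at (298,205) and pull line at (356,174). The gauge is nearly parallel to the image rows, so the yaw estimate looks good. I'll fit the pose to all three views.

```bash
cat >> h.py <<'E'
from scipy.optimize import least_squares
def blobs(p,box):
    x0,y0,x1,y1=box;h=cv2.cvtColor(p['img'],cv2.COLOR_RGB2HSV);o={}
    for nm,lo,hi in [('yel',(20,120,110),(35,255,255)),('red',(0,150,80),(8,255,255)),('grn',(45,110,50),(80,255,255))]:
        n,l,s,c=cv2.connectedComponentsWithStats(cv2.inRange(h,lo,hi)[y0:y1,x0:x1])
        o[nm]=sorted([(int(s[i,4]),c[i]+[x0,y0]) for i in range(1,n) if s[i,4]>3],key=lambda a:-a[0])
    return o
def box(c,d): return np.array([[c[0]+i*d[0]/2,c[1]+j*d[1]/2,c[2]+k*d[2]/2] for i in(-1,1) for j in(-1,1) for k in(-1,1)])
def cen(p,pts):
    h=cv2.convexHull(proj(p,pts).astype(np.float32)*16);m=cv2.moments(h);return np.array([m['m10']/m['m00'],m['m01']/m['m00']])/16
def w(g,P):
    c,s=np.cos(g[2]),np.sin(g[2]);P=np.atleast_2d(np.array(P,float));return np.c_[g[0]+c*P[:,0]-s*P[:,1],g[1]+s*P[:,0]+c*P[:,1],P[:,2]]
E
python3 - <<'E'
from h import *
B={'top':(240,170,370,250),'scene':(300,180,400,270),'wrist':(120,120,460,240)}
P={n:ctrl.get_image(n) for n in B};O={n:blobs(P[n],B[n]) for n in B}
for n in O: print(n,O[n])
def res(q,names,full=False):
    g=q[:3];z=q[5];o=[]
    for n in names:
        p=P[n];b=O[n];k={'wrist':1,'top':1,'scene':1}[n]
        if b['yel'] and b['yel'][0][0]>40:o.append((cen(p,w(g,box((0,-140,86+z),(60,14,20))))-b['yel'][0][1]))
        if len(b['yel'])>1:o.append((proj(p,w(g,[-12,63,62+z]))[0]-b['yel'][1][1]))
        if b['red']:o.append(cen(p,w(g,box((-12,55-q[3],85+z),(16,8,40))))-b['red'][0][1])
        if b['grn'] and n!='scene':o.append(cen(p,w(g,box((25,55-q[4],65.5+z),(20,10,5))))-b['grn'][0][1])
    return np.array(o) if full else np.ravel(o)
q0=[515,60,np.radians(-16.5),90,60,0]
for names in (['wrist'],['wrist','top'],['wrist','top','scene']):
    r=least_squares(lambda q:res(q,names),q0,x_scale=[10,10,.1,10,10,10]);q=r.x
    print(names,q,np.degrees(q[2]),'\n',res(q,names,True).round(1).tolist())
E
```

```text
top {'yel': [(90, array([343.67, 226.51]))], 'red': [(10, array([313.2, 220.7]))], 'grn': [(11, array([307., 207.]))]}
scene {'yel': [(92, array([318.86, 193.74])), (5, array([356.8, 225.4]))], 'red': [(46, array([338.87, 205.39]))], 'grn': [(23, array([335.83, 220.65]))]}
wrist {'yel': [(981, array([172.51, 189.7 ])), (47, array([353.89, 174.4 ]))], 'red': [(211, array([262.45, 179.82]))], 'grn': [(121, array([296.31, 205.83]))]}
['wrist'] [517.96  64.46  -0.29  90.12  60.     1.66] -16.689596726150963 
 [[-1.1, -0.5], [0.1, 0.3], [3.0, 0.0], [-0.7, -0.4]]
['wrist', 'top'] [518.57  64.61  -0.29  94.53  59.43  -0.18] -16.468591852907107 
 [[0.1, -0.0], [0.1, 0.2], [-0.4, 0.2], [0.2, -0.4], [-0.0, -0.1], [0.1, 0.1], [-0.4, 0.1]]
['wrist', 'top', 'scene'] [518.48  64.4   -0.29  93.41  59.79   0.67] -16.41274100359476 
 [[-0.4, 0.3], [-0.0, 0.3], [0.2, 0.4], [-0.3, -0.2], [0.1, -0.1], [-0.2, -0.0], [-0.3, 0.2], [0.3, 0.2], [0.8, 0.2], [0.3, 0.8]]
```

```bash
python3 - <<'E'
from h import *
g=(518.5,64.5,np.radians(-16.45))
f=w(g,[-12,55-94,78])[0];print(f);go(f,np.radians(163.55))
E
```

```text
[495.95  30.49  78.  ]
tool mm [ -5.29 -63.85 172.02] share [-0.04 -0.43  1.15]
turn share [ 0. -0.  0.]
```

>>> {"api": "step_arm", "payload": {
  "series": [
    [[0,0,0,-0.02,-0.215,0.1,0.5],[0,0,0,-0.02,-0.215,0.15,0.5],[0,0,0,0,0,0.25,0.5],[0,0,0,0,0,0.25,0.5],[0,0,0,0,0,0.2,0.5],[0,0,0,0,0,0.12,0.5],[0,0,0,0,0,0.08,0.5],[0,0,0,0,0,0,0.5],[0,0,0,0,0,0,0.5]]
  ]
}}

```text
clock: 4.8
eef_pos: [497.1, 29.2, 78.0]
tool_rot: [3.141, 0.001, 2.855]
force: [0.6, -0.7, 1.1]
width: 43.2
gripper_force: 0.0
```

```bash
python3 - <<'E'
from h import *
g=(518.5,64.5,np.radians(-16.45))
p=ctrl.get_image('wrist');save(p,'w2.png')
print(ctrl.read_state()['eef_pos'],blobs(p,(0,0,640,400)));go(w(g,[-12,55-94,78])[0],np.radians(163.55))
E
```

```text
[497.44  29.22  78.37] {'yel': [(3588, array([149.34, 261.83])), (151, array([480.17, 228.89]))], 'red': [(697, array([322.02, 247.8 ]))], 'grn': []}
tool mm [1.79 0.8  0.37] share [0.01 0.01 0.  ]
turn share [0. 0. 0.]
```

View pics/w2.png

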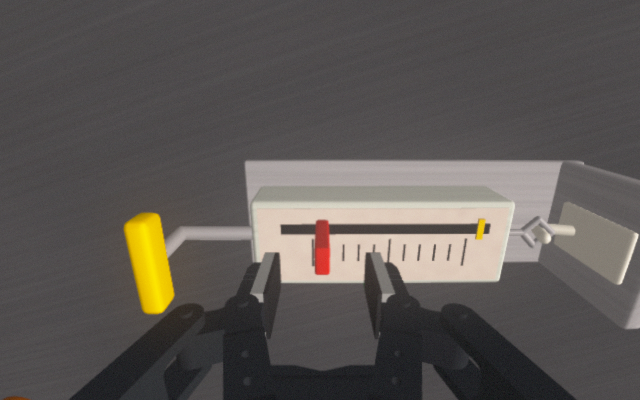

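The fin at (322,247) is centred between the pads, so I'll close on it.

>>> {"api": "step_arm", "payload": {
  "series": [
    [[0,0,0,0.01,0,0,0.8],[0,0,0,0,0,0,1],[0,0,0,0,0,0,1],[0,0,0,0,0,0,1],[0,0,0,0,0,0,1]]
  ]
}}

```text
clock: 5.35
eef_pos: [495.2, 29.5, 77.6]
tool_rot: [3.142, 0.0, 2.855]
force: [0.8, 0.4, -0.2]
width: -0.2
gripper_force: 0.0
```

```bash
python3 - <<'E'
from h import *
p=ctrl.get_image('wrist');q=ctrl.get_image('scene')
a=p['img'][150:350,100:540];b=cv2.resize(q['img'][180:260,290:410],(600,400),interpolation=cv2.INTER_CUBIC)
a=cv2.resize(a,(600,273));cv2.imwrite('pics/w3.png',np.vstack([a,b[:320]])[...,::-1]);print(blobs(p,(0,0,640,400)))
E
```

```text
{'yel': [(3557, array([149.98, 264.95])), (150, array([480.3 , 231.81]))], 'red': [(312, array([322.69, 236.89]))], 'grn': [(419, array([373.47, 284.73]))]}
```

View pics/w3.png

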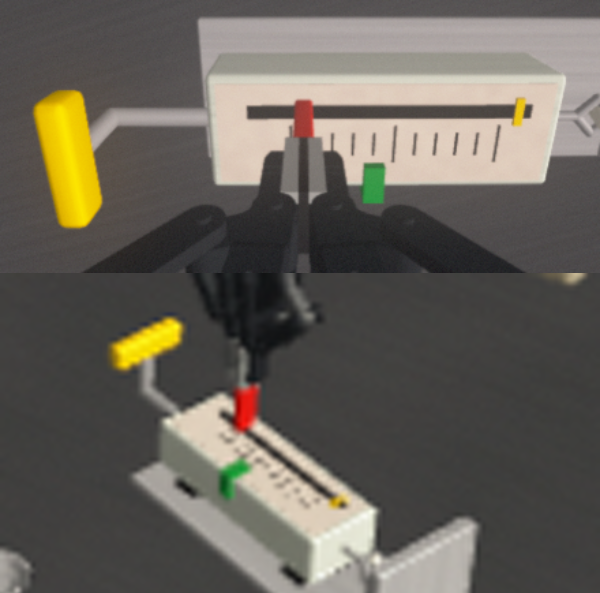

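The fingers closed on nothing: they hide the fin's upper part at (304,140) in the crop, so they are above it or in front of it. I'll check by projecting the tip and the fin.

```bash
python3 - <<'E'
from h import *
g=(518.5,64.5,np.radians(-16.45))
q=ctrl.get_image('scene');p=ctrl.get_image('wrist');t=ctrl.get_image('top');e=ctrl.read_state()['eef_pos']
X=np.array([e,e+[0,0,19]]);F=w(g,[[-12,-39,65],[-12,-39,105]])
for n,c in (('scene',q),('wrist',p),('top',t)): print(n,'tip',proj(c,X).ravel(),'fin',proj(c,F).ravel())
# tick/plate height check: housing top corners wrist vs model
print(proj(p,w(g,[[-30,85,62],[30,85,62],[-30,-85,62],[30,-85,62]])))
print('blobs',blobs(p,(0,0,640,400))['grn'],cen(p,w(g,box((25,55-59.6,65.5),(20,10,5)))),cen(p,w(g,box((0,-140,86),(60,14,20)))))
save(q,'s2.png',(315,175,365,235),10)
E
```

```text
scene tip [338.94 207.73 339.13 203.55] fin [338.91 210.65 339.32 201.86]
wrist tip [320.51 241.56 320.35 257.12] fin [322.47 233.62 322.56 266.13]
top tip [313.47 221.07 313.42 220.96] fin [313.2  220.88 313.11 220.65]
[[518.59 205.2 ]
 [500.95 286.67]
 [248.76 205.16]
 [255.46 287.54]]
blobs [(420, array([373.54, 284.82]))] [373.83 284.11] [149.54 264.96]
```

View pics/s2.png

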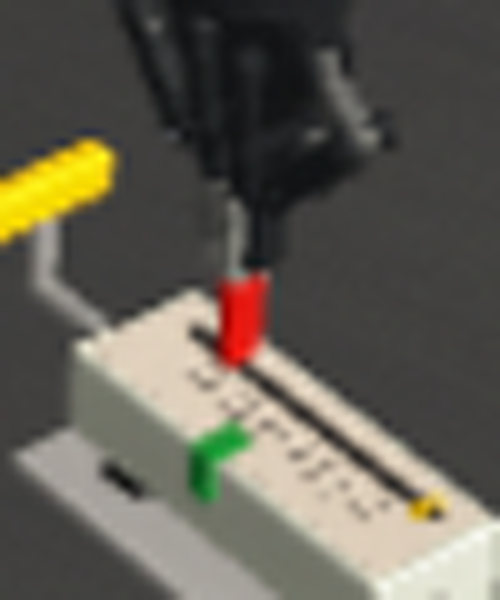

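The projections put the reported TCP at (339,207.7), but the visible finger ends stop at row 202.5, on the fin's top. The wrist view's pad spacing agrees, so the real finger ends sit about 27 mm short of the reported TCP. I'll open, go down 12 mm (clear of the housing either way) and close as a test.

>>> {"api": "step_arm", "payload": {
  "series": [
    [[0,0,0,0,0,0,0.6],[0,0,0,0,0,0,0.6],[0,0,0,0,0,0,0.6],[0,0,0,0,0,0,0.6],[0,0,0,0,0,0.04,0.6],[0,0,0,0,0,0.04,0.6],[0,0,0,0,0,0,1],[0,0,0,0,0,0,1],[0,0,0,0,0,0,1],[0,0,0,0,0,0,1],[0,0,0,0,0,0,1]]
  ]
}}

```text
clock: 6.7
eef_pos: [494.8, 29.4, 65.3]
tool_rot: [-3.141, -0.001, 2.854]
force: [0.4, -0.4, -4.9]
width: 5.8
gripper_force: 61.3
```

It gripped, which confirms the offset. The hold is shallow, so I'll open, go 10 mm lower and grip again.

>>> {"api": "step_arm", "payload": {
  "series": [
    [[0,0,0,0,0,0,0.7],[0,0,0,0,0,0,0.7],[0,0,0,0,0,0,0.7],[0,0,0,0,0,0.03,0.7],[0,0,0,0,0,0.03,0.7],[0,0,0,0,0,0,1],[0,0,0,0,0,0,1],[0,0,0,0,0,0,1],[0,0,0,0,0,0,1]]
  ]
}}

```text
clock: 7.6
eef_pos: [494.7, 29.4, 56.2]
tool_rot: [-3.141, -0.001, 2.854]
force: [-0.4, -0.5, -4.5]
width: 6.6
gripper_force: 59.1
```

```bash
python3 - <<'E'
from h import *
g=(518.5,64.5,np.radians(-16.45))
p=ctrl.get_image('wrist');t=ctrl.get_image('top')
print(blobs(p,(0,0,640,400)))
print(ctrl.read_state()['force'],ctrl.read_state()['width']);s=ctrl.read_state()['eef_pos']
c,sn=np.cos(g[2]),np.sin(g[2]);d=s[:2]-np.array(g[:2]);print('gauge xy of tcp',c*d[0]+sn*d[1],-sn*d[0]+c*d[1])
save(p,'w4.png')
E
```

```text
{'yel': [(4607, array([129.81, 286.05])), (180, array([497.85, 247.38]))], 'red': [(910, array([322.28, 273.  ]))], 'grn': [(268, array([380.16, 297.81]))]}
[-0.39 -0.39 -4.37] 6.251933517056173
gauge xy of tcp -12.909057504678756 -40.385719433752236
```

View pics/w4.png

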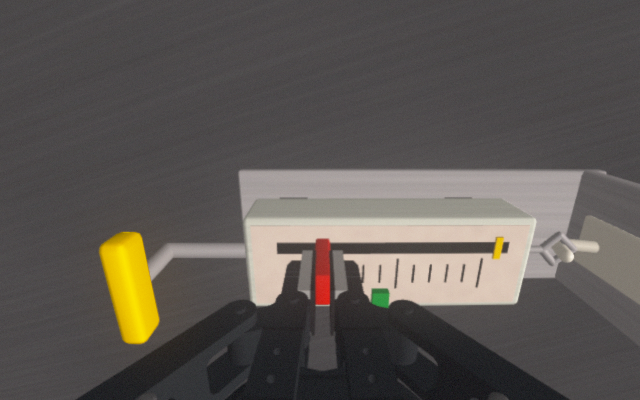

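The pads hold the fin at (322,273). I'll slide it back towards zero.

>>> {"api": "step_arm", "payload": {
  "series": [
    [[0,0,0,0,0.07,0,1],[0,0,0,0,0.1,0,1],[0,0,0,0,0.1,0,1],[0,0,0,0,0.1,0,1],[0,0,0,0,0.1,0,1],[0,0,0,0,0.08,0,1],[0,0,0,0,0.05,0,1],[0,0,0,0,0.02,0,1],[0,0,0,0,0,0,1],[0,0,0,0,0,0,1]]
  ]
}}

```text
clock: 8.7
eef_pos: [521.0, 118.9, 56.3]
tool_rot: [3.141, -0.001, 2.854]
force: [-0.6, 1.5, -9.4]
width: 6.6
gripper_force: 58.6
```

>>> {"api": "step_arm", "payload": {
  "series": [
    [[0,0,0,0,0.01,0,1],[0,0,0,0,0.01,0,1],[0,0,0,0,0,0,1]]
  ]
}}

```text
clock: 9.0
eef_pos: [521.3, 119.8, 56.2]
tool_rot: [-3.139, -0.002, 2.853]
force: [-2.4, -3.9, -8.9]
width: 6.7
gripper_force: 58.7
```

>>> {"api": "step_arm", "payload": {
  "series": [
    [[0,0,0,0,0.01,0,1],[0,0,0,0,0.01,0,1],[0,0,0,0,0,0,1],[0,0,0,0,0,0,1]]
  ]
}}

```text
clock: 9.4
eef_pos: [521.3, 120.0, 56.1]
tool_rot: [-3.136, -0.002, 2.851]
force: [-3.7, -9.5, -7.8]
width: 6.6
gripper_force: 59.0
```

```bash
python3 - <<'E'
from h import *
p=ctrl.get_image('wrist');s=ctrl.read_state();print(s['eef_pos'],s['force'],blobs(p,(0,0,640,400)))
E
```

```text
[521.33 119.99  56.06] [-4.18 -9.84 -7.11] {'yel': [(187, array([  2.96, 311.52])), (95, array([335.61, 244.2 ]))], 'red': [(930, array([322.18, 272.73]))], 'grn': [(280, array([222.91, 297.83]))]}
```

The pointer is at its stop: about 10 N of resistance and no further motion, with the yellow line right behind the fin. I'll relax the push, release and rise.

>>> {"api": "step_arm", "payload": {
  "series": [
    [[0,0,0,0,-0.027,0,1],[0,0,0,0,0,0,1],[0,0,0,0,0,0,0.6],[0,0,0,0,0,0,0.6],[0,0,0,0,0,0,0.6],[0,0,0,0,0,-0.1,0.6],[0,0,0,0,0,-0.25,0.6],[0,0,0,0,0,-0.25,0.6],[0,0,0,0,0,0,0.6],[0,0,0,0,0,0,0.6]]
  ]
}}

```text
clock: 10.45
eef_pos: [523.3, 121.4, 147.9]
tool_rot: [3.139, 0.003, 2.855]
force: [-0.2, 0.8, 0.4]
width: 34.3
gripper_force: 0.0
```

```bash
python3 - <<'E'
from h import *
p=ctrl.get_image('wrist');s=ctrl.read_state();b=blobs(p,(0,0,640,400));print(s['clock'],s['eef_pos'],s['force'],s['width'],b)
def f(q,r=None):
    g=q[:3];o=[proj(p,w(g,[-12,63,62]))[0]-b['yel'][-1][1],cen(p,w(g,box((25,55-q[4],65.5),(20,10,5))))-b['grn'][0][1],cen(p,w(g,box((-12,55-q[3],85),(16,8,40))))-b['red'][0][1]]
    return np.ravel(o)
g=(518.5,64.5,np.radians(-16.45))
print(f([*g,0,59.6]))
print(proj(p,w(g,[-12,63,62])),cen(p,w(g,box((-12,55,85),(16,8,40)))))
go([*w(g,[0,-140,46])[0]],np.radians(163.55))
E
```

```text
10.5 [522.23 121.07 146.73] [-0.44 -0.58 -0.02] 33.972130671190236 {'yel': [(2231, array([ 77.75, 218.55])), (81, array([328.59, 196.46]))], 'red': [(597, array([558.49, 380.06])), (302, array([319.23, 206.63])), (15, array([600.27, 398.47]))], 'grn': [(882, array([632.47,  93.85])), (253, array([252.16, 238.36]))]}
[   0.45   -0.3  -380.61  143.48 -239.09 -173.27]
[[329.05 196.15]] [319.4  206.79]
tool mm [ -12.27 -195.42  100.56] share [-0.08 -1.3   0.67]
turn share [0. 0. 0.]
```

The fin shows at (319.2,206.6) against (319.4,206.8) predicted for a reading of 0. Next is the handle.

>>> {"api": "step_arm", "payload": {
  "series": [
    [[0,0,0,-0.016,-0.2,0,0.6],[0,0,0,-0.016,-0.3,0,0.6],[0,0,0,-0.016,-0.3,0,0.6],[0,0,0,-0.016,-0.3,0.05,0.6],[0,0,0,-0.016,-0.2,0.12,0.6],[0,0,0,0,0,0.15,0.6],[0,0,0,0,0,0,0.6],[0,0,0,0,0,0,0.6]]
  ]
}}

```text
clock: 11.3
eef_pos: [477.8, -69.1, 97.8]
tool_rot: [3.142, -0.002, 2.855]
force: [0.0, 0.2, -0.2]
width: 34.0
gripper_force: 0.0
```

```bash
python3 - <<'E'
from h import *
p=ctrl.get_image('wrist');s=ctrl.read_state();b=blobs(p,(0,0,640,400));print(s['clock'],s['eef_pos'],s['force'],s['width'],b)
g=(518.5,64.5,np.radians(-16.45))
print(cen(p,w(g,box((0,-140,86),(60,14,20)))))
go([*w(g,[0,-140,46])[0]],np.radians(163.55))
save(p,'w5.png')
E
```

```text
11.35 [478.5  -68.85  98.42] [ 0.19 -0.93  0.3 ] 34.0934438510586 {'yel': [(2194, array([319.81, 234.15])), (6, array([609.5, 196.5]))], 'red': [(1220, array([617.38, 215.25]))], 'grn': [(363, array([507.01, 255.15])), (5, array([495.2, 258.6]))]}
[320.01 234.37]
tool mm [-0.64 -0.8  52.42] share [-0.   -0.01  0.35]
turn share [ 0. -0.  0.]
```

View pics/w5.png

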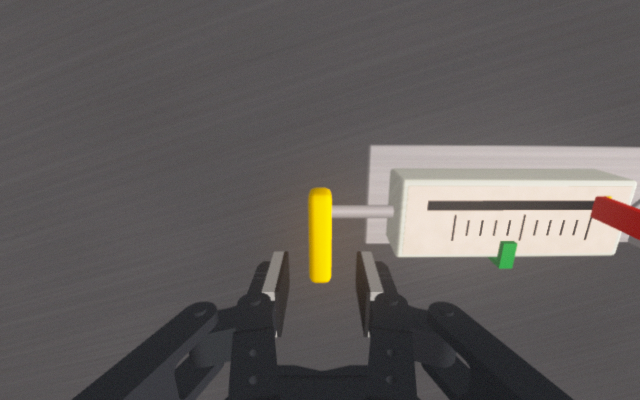

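The handle at (320,234) is centred between the pads. I'll go down and close.

>>> {"api": "step_arm", "payload": {
  "series": [
    [[0,0,0,0,0,0.12,0.6],[0,0,0,0,0,0.12,0.6],[0,0,0,0,0,0.07,0.6],[0,0,0,0,0,0.04,0.6],[0,0,0,0,0,0,0.6],[0,0,0,0,0,0,0.8],[0,0,0,0,0,0,1],[0,0,0,0,0,0,1],[0,0,0,0,0,0,1],[0,0,0,0,0,0,1]]
  ]
}}

```text
clock: 12.35
eef_pos: [478.5, -70.9, 46.7]
tool_rot: [-3.141, 0.001, 2.854]
force: [-2.2, -4.3, 6.5]
width: 12.9
gripper_force: 60.7
```

```bash
python3 - <<'E'
from h import *
p=ctrl.get_image('wrist');s=ctrl.read_state();b=blobs(p,(0,0,640,400));print(s['clock'],s['eef_pos'],s['force'],s['width'],s['gripper_force'],b)
g=(518.5,64.5,np.radians(-16.45))
print(cen(p,w(g,box((0,-140,86),(60,14,20)))),cen(p,w(g,box((25,55-59.6,65.5),(20,10,5)))))
E
```

```text
12.4 [478.52 -70.88  46.72] [-2.28 -3.56  7.42] 12.731172558577468 60.72909593582153 {'yel': [(3706, array([322.35, 275.87]))], 'red': [], 'grn': [(763, array([555.39, 294.78]))]}
[322.56 276.24] [556.94 293.92]
```

The handle is gripped at rest: 12.9 mm opening and 60 N, with its image matching the rest position. I'll draw it out 54 mm, then look.

>>> {"api": "step_arm", "payload": {
  "series": [
    [[0,0,0,0,-0.02,0,1],[0,0,0,0,-0.04,0,1],[0,0,0,0,-0.05,0,1],[0,0,0,0,-0.06,0,1],[0,0,0,0,-0.06,0,1],[0,0,0,0,-0.05,0,1],[0,0,0,0,-0.04,0,1],[0,0,0,0,-0.03,0,1],[0,0,0,0,-0.01,0,1],[0,0,0,0,0,0,1],[0,0,0,0,0,0,1]]
  ]
}}

```text
clock: 13.5
eef_pos: [465.1, -116.7, 46.7]
tool_rot: [3.136, 0.001, 2.858]
force: [2.2, 11.1, 5.9]
width: 12.9
gripper_force: 60.6
```

```bash
cat >m.py <<'E'
from h import *
g0=[518.5,64.5,np.radians(-16.45)]
s=ctrl.read_state();d=s['eef_pos'][:2]-np.array([478.52,-70.88]);print(s['clock'],s['eef_pos'],s['force'],s['width'],'drawn',-d@[.2832,.9591])
for n,bx in (('wrist',(340,120,640,400)),('top',(260,180,330,240)),('scene',(310,185,400,260))):
    p=ctrl.get_image(n);b=blobs(p,bx)
    fr=lambda r:cen(p,w(g0,box((-12,55-r,85),(16,8,40))));ft=lambda r:cen(p,w(g0,box((25,55-r,65.5),(20,10,5))))
    for k,f in (('red',fr),('grn',ft)):
        if b[k]:
            u=b[k][0][1];r=least_squares(lambda r:f(r[0])-u,[55]);print(n,k,b[k][0][0],u,'reading',r.x,'res',r.fun)
E
python3 m.py
```

```text
13.5 [ 465.08 -116.73   46.67] [ 2.15 11.1   5.86] 12.907185665776268 drawn 47.77671785452361
wrist grn 692 [627.72 293.9 ] reading [55.] res [11.03 -1.9 ]
top red 7 [300.29 216.43] reading [55.] res [1.5  0.76]
top grn 11 [307. 207.] reading [55.] res [-1.66 -0.26]
scene red 46 [347.   212.11] reading [55.] res [-0.83 -0.48]
scene grn 23 [335.83 220.65] reading [55.34] res [ 2.05 -0.75]
```

```bash
sed -i 's/,\[55\])/,[55],diff_step=0.02)/' m.py; python3 m.py
```

```text
13.65 [ 465.08 -116.7    46.65] [ 0.84 10.55  5.37] 12.834901882233728 drawn 47.756708400494844
wrist grn 696 [627.64 293.97] reading [62.21] res [-0.04 -1.65]
top grn 11 [307. 207.] reading [60.53] res [-0.08  0.24]
scene red 46 [347.   212.11] reading [50.9] res [-0.07  0.1 ]
scene grn 22 [335.82 220.64] reading [60.32] res [ 1.15 -1.45]
```

>>> {"api": "step_arm", "payload": {
  "series": [
    [[0,0,0,0,-0.03,0,1],[0,0,0,0,-0.03,0,1],[0,0,0,0,-0.015,0,1],[0,0,0,0,0,0,1],[0,0,0,0,0,0,1]]
  ]
}}

```text
clock: 14.3
eef_pos: [462.1, -126.8, 46.6]
tool_rot: [3.135, 0.001, 2.859]
force: [2.4, 11.6, 5.5]
width: 12.8
gripper_force: 60.6
```

```bash
python3 m.py; python3 - <<'E'
from h import *
g0=[518.5,64.5,np.radians(-16.45)]
p=ctrl.get_image('scene')
for r in (93,94.4,95.4): print(r,cen(p,w(g0,box((-12,55-r,85),(16,8,40)))),'start obs 338.87 205.39')
t=ctrl.get_image('top')
a=cv2.resize(p['img'][190:240,320:370],(500,500),interpolation=cv2.INTER_CUBIC);b=cv2.resize(t['img'][190:240,285:315],(300,500),interpolation=cv2.INTER_CUBIC)
cv2.imwrite('pics/c1.png',np.hstack([a,b])[...,::-1])
E
```

```text
14.3 [ 462.1  -126.78   46.62] [ 2.36 11.59  5.55] 12.773826323778168 drawn 58.26768351822139
wrist grn 202 [633.25 297.95] reading [69.02] res [-0.15 -5.78]
top red 7 [303.14 217.57] reading [59.61] res [-0.01  0.03]
top grn 11 [307. 207.] reading [60.53] res [-0.08  0.24]
scene red 46 [345.04 210.76] reading [61.17] res [-0.  0.]
scene grn 23 [335.83 220.65] reading [60.25] res [ 1.16 -1.46]
93 [339.29 206.38] start obs 338.87 205.39
94.4 [339.04 206.19] start obs 338.87 205.39
95.4 [338.86 206.06] start obs 338.87 205.39
```

View pics/c1.png

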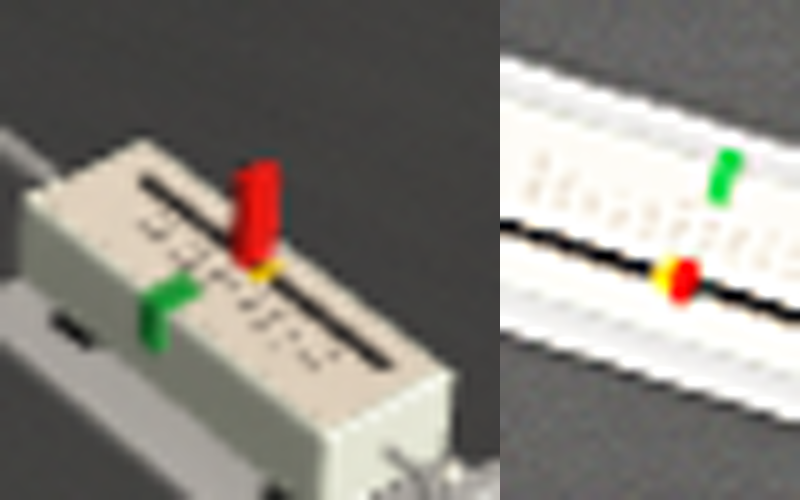

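The fin is level with the tab in both views, reading about 59 to 60 against the tab's 60.3. I'll draw 0.75 mm more and hold for over 2 s.

>>> {"api": "step_arm", "payload": {
  "series": [
    [[0,0,0,0,-0.005,0,1],[0,0,0,0,0,0,1],[0,0,0,0,0,0,1],[0,0,0,0,0,0,1],[0,0,0,0,0,0,1],[0,0,0,0,0,0,1],[0,0,0,0,0,0,1],[0,0,0,0,0,0,1],[0,0,0,0,0,0,1],[0,0,0,0,0,0,1],[0,0,0,0,0,0,1],[0,0,0,0,0,0,1]]
  ]
}}

```text
clock: 15.75
eef_pos: [462.0, -127.3, 46.6]
tool_rot: [3.135, 0.001, 2.859]
force: [2.4, 13.0, 4.3]
width: 12.5
gripper_force: 60.6
```

>>> {"api": "step_arm", "payload": {
  "series": [
    [[0,0,0,0,0,0,1],[0,0,0,0,0,0,1],[0,0,0,0,0,0,1],[0,0,0,0,0,0,1],[0,0,0,0,0,0,1],[0,0,0,0,0,0,1],[0,0,0,0,0,0,1],[0,0,0,0,0,0,1],[0,0,0,0,0,0,1],[0,0,0,0,0,0,1],[0,0,0,0,0,0,1],[0,0,0,0,0,0,1]]
  ]
}}

```text
clock: 16.95
eef_pos: [462.0, -127.3, 46.6]
tool_rot: [3.135, 0.001, 2.859]
force: [3.3, 13.3, 5.5]
width: 13.1
gripper_force: 60.6
```

```bash
python3 m.py
```

```text
16.95 [ 461.97 -127.31   46.63] [ 3.35 13.35  5.51] 13.12820293413065 drawn 58.80548784143308
wrist grn 182 [633.34 298.12] reading [69.45] res [-0.15 -5.9 ]
top red 7 [303.29 217.43] reading [59.92] res [-0.06  0.2 ]
top grn 11 [307. 207.] reading [60.53] res [-0.08  0.24]
scene red 47 [345.04 210.72] reading [61.28] res [-0.02  0.03]
scene grn 22 [335.82 220.64] reading [60.32] res [ 1.15 -1.45]
```

Held for 2.6 s. Easing back at 45 mm/s.

>>> {"api": "step_arm", "payload": {
  "series": [
    [[0,0,0,0,0.015,0,1],[0,0,0,0,0.03,0,1],[0,0,0,0,0.03,0,1],[0,0,0,0,0.03,0,1],[0,0,0,0,0.03,0,1],[0,0,0,0,0.03,0,1],[0,0,0,0,0.03,0,1],[0,0,0,0,0.03,0,1],[0,0,0,0,0.03,0,1],[0,0,0,0,0.03,0,1],[0,0,0,0,0.03,0,1],[0,0,0,0,0.03,0,1]]
  ]
}}

```text
clock: 18.3
eef_pos: [475.6, -81.0, 46.7]
tool_rot: [3.139, 0.001, 2.856]
force: [-0.1, 3.9, 4.9]
width: 12.7
gripper_force: 60.6
```

>>> {"api": "step_arm", "payload": {
  "series": [
    [[0,0,0,0,0.025,0,1],[0,0,0,0,0.02,0,1],[0,0,0,0,0.02,0,1],[0,0,0,0,0.015,0,1],[0,0,0,0,0.01,0,1],[0,0,0,0,0.005,0,1],[0,0,0,0,0,0,1],[0,0,0,0,0,0,1]]
  ]
}}

```text
clock: 19.1
eef_pos: [478.5, -70.9, 46.7]
tool_rot: [-3.141, 0.001, 2.854]
force: [-2.8, -3.6, 6.5]
width: 12.9
gripper_force: 60.7
```

```bash
python3 m.py;python3 - <<'E'
from h import *
p=ctrl.get_image('wrist');b=blobs(p,(0,0,640,400));print(b['yel'])
g=(518.5,64.5,np.radians(-16.45));print(cen(p,w(g,box((0,-140,86),(60,14,20)))),proj(p,w(g,[-12,63,62])))
E
```

```text
19.1 [478.51 -70.87  46.73] [-2.85 -3.59  6.46] 12.859332261693627 drawn -0.006918869749839177
wrist red 2714 [605.9  254.25] reading [60.99] res [0.04 1.97]
wrist grn 765 [555.39 294.76] reading [60.55] res [-0.01 -0.81]
top red 10 [303.  217.5] reading [59.1] res [-0.02  0.06]
top grn 11 [307. 207.] reading [60.53] res [-0.08  0.24]
scene red 48 [345.04 210.83] reading [60.99] res [ 0.03 -0.04]
scene grn 22 [335.82 220.64] reading [60.32] res [ 1.15 -1.45]
[(3704, array([322.32, 275.87]))]
[322.56 276.25] [[680.5  232.18]]
```

The handle is back at its stop, pressing lightly on it, and the pointer is level with the tab (wrist view: 61.0 against 60.6). I'll open, rise and check.

>>> {"api": "step_arm", "payload": {
  "series": [
    [[0,0,0,0,0,0,0.6],[0,0,0,0,0,0,0.5],[0,0,0,0,0,0,0.5],[0,0,0,0,0,0,0.5],[0,0,0,0,0,-0.1,0.5],[0,0,0,0,0,-0.25,0.5],[0,0,0,0,0,-0.3,0.5],[0,0,0,0,0,-0.2,0.5],[0,0,0,0,0,0,0.5],[0,0,0,0,0,0,0.5]]
  ]
}}

```text
clock: 20.3
eef_pos: [478.5, -69.5, 173.9]
tool_rot: [3.141, 0.001, 2.855]
force: [0.1, 0.1, -0.9]
width: 42.6
gripper_force: 0.0
```

```bash
python3 m.py;python3 - <<'E'
from h import *
p=ctrl.get_image('wrist');b=blobs(p,(0,0,640,400));print(b['yel'])
g=(518.5,64.5,np.radians(-16.45));print(cen(p,w(g,box((0,-140,86),(60,14,20)))),proj(p,w(g,[-12,63,62])))
save(p,'w6.png')
E
```

```text
20.3 [478.52 -69.54 173.86] [ 0.1   0.09 -0.87] 42.59375042008505 drawn -1.2847632873713493
wrist red 358 [633.82 367.08] reading [0.] res [ -86.07 -183.06]
wrist grn 207 [463.45 215.66] reading [59.4] res [-0.   -0.59]
top red 11 [302.82 217.45] reading [58.48] res [-0.01  0.05]
top grn 11 [307. 207.] reading [60.53] res [-0.08  0.24]
scene red 48 [345.04 210.83] reading [60.99] res [ 0.03 -0.04]
scene grn 23 [335.83 220.65] reading [60.25] res [ 1.16 -1.46]
[(1239, array([321.36, 198.71])), (78, array([540.05, 178.96]))]
[321.36 198.61] [[539.46 178.93]]
```

View pics/w6.png

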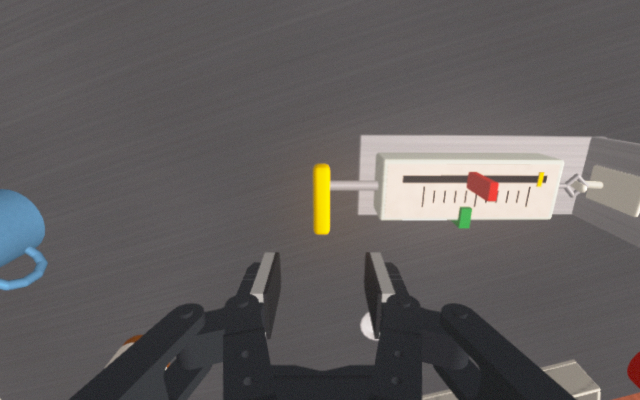

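The handle is at rest at (321,199) and the pull line is at zero at (540,179). The fin's foot at about (472,180) lines up with the tab at (464,217) once the tilted view is allowed for. Nothing is being touched, so I'm handing in.

```bash
python3 -c "
from cell import ctrl
print(ctrl.finish_job())"
```

```text
the job is handed in; nothing more can be done
None
```

I handed the job in (no verdict came back): I zeroed the red pointer, drew the handle about 59–60 mm to the green tab at about 60 mm, held it 2.6 s and eased it back to its stop, and the pointer stayed level with the tab to within about 2 mm by the cameras.

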